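Lock the sample rack in the mixer and start it

ROBOT

A 6-joint arm with a two-finger parallel gripper is mounted at the origin on the work surface. World frame = base frame: x ahead of the robot, y to its left, z up, the work surface at z = 0. Lengths are in mm, angles in rad, forces in N, time in s.
With the tool pointing down it reaches from about 350 to 875 mm from the base axis. Payload 4.2 kg.
Tool frame: the origin (TCP) lies midway between the tips of the shut fingers; the grasp point (between the pads) lies 19 mm behind it; z points along the fingers, y is the direction in which the jaws open and shut (so a half turn about z gives the same grasp; the last joint's range is limited). The gripper opens to 85 mm and grips with 20 to 120 N. Pads are 22 mm wide; open, the fingers measure 114 mm over their backs; the gripper's body (76 mm by 85 mm) begins 54 mm behind the grasp point. The pads swing forward as they close: fully open they stand 13 mm farther back than shut.
Start: joints at [1.558, 0.385, 0.008, 0, -1.194, -0.259], TCP at [167.759, 602.043, 231.312] pointing down, gripper open.
Joint ranges: [-3.14, 3.14], [-1.21, 2.06], [-1.07, 1.41], [-3.16, 2.05], [-2.99, -0.16], [-3.1, 3.1]. Speed limits (rad/s): [2.79, 2.79, 3.14, 3.14, 3.14, 3.14].

INTERFACE

Orientations are given as a unit quaternion [x, y, z, w].
In Python, from bench import readout, optics, workorder, nets gives the robot as it stands. The module is installed in compiled form; this text tells all that it offers.
- The arm moves only by the tool move_arm, never from a script. Its argument "steps" is a list of rows, each a list of 7 numbers: the opening, from -1 (shut) to 1 (fully open), so that 0 is half open, then the shift along the world's x, y, z in mm, then the turn, a rotation vector about the world's x, y, z in rad. In form: [[gripper, tx, ty, tz, wx, wy, wz], ...]. A call has 1 to 5 rows; each row is the pose to reach, as a shift and turn from the pose commanded when the call began; what a row does not reach only later rows make up. A row lasts 1/12 s, in which the tool goes at most 41.7 mm and 7.16 degrees, less where a joint would pass 70% of its speed; a pose out of reach is approached as far as the arm can. A call with a gripper value outside its range is refused whole. The fingers move at their own pace and stop on an object; the grip force is fixed at half the most. Time passes only in rows, so rows that repeat a pose let the fingers close. It gives the time, the measured TCP pose, the force and the opening at its end, in the units of the state.
- readout.read_state(): the state, without advancing time (a new reading comes with each control period).
- optics.get_image(name): name is "scene" or "top"; returns a dict with "frame" (420x560x3 uint8, blue, green, red), "fx", "fy", "cx", "cy" (pixels), "rvec" (rotation vector, rad) and "tvec" (3), from world to camera coordinates, as OpenCV has them. Camera axes: x right, y down, z forward; pixel columns grow to the right and rows downward; lengths in mm; the calibration is good to about 2 mm. A picture is of the moment at which its call begins. There is no depth.
- workorder.job_done(): hands the job in, once; it reports no verdict.
Trained networks look in a picture, given as the dict that the camera call returned (one of the last four; its "shot" number tells which), for a name from the list of things; names that differ only in an ending like _2 or _b are one class to them, and where a whole thing is asked for, a point or a joint stands for the part that bears it (a point fixed in the world has none). Each returns a list of dicts, best first, with "conf" (0 to 1); they miss things now and then, are a little off and sometimes report something else, mostly with a low value. They report only what shows in the picture. A call takes as long as a camera call. They do not tell look-alikes from the thing itself.
- nets.silhouettes(name, picture): "region" (420x560 bool, what is visible of it) and "extent" ([left, top, right, bottom] in pixels, round what is visible of it).
- nets.tip_of(name, picture): "uv" ([column, row] in pixels: a listed point, or the origin of a listed thing).
The state is a dict: "clock": time; "joints": joint angles; "joint_vel": joint speeds; "joint_efforts": joint torques, N m; "position": TCP position; "ee_rot": TCP orientation; "contact_force": force on the tool from outside, world axes, zero at the start; "wrist_torque": the same for the moment, N m; "gripper_width": finger opening in mm.
Only numpy, scipy, OpenCV 4.12 (cv2) and the standard library are available. Lean on these libraries where they do the work, as an engineer would, in place of code of your own. Each camera call takes 0.05 s, during which the arm holds its last target.

TASK

Push the black sample rack along its channel on the mixer until it is fully home against the back stop, then slide the bolt lever past its first detent all the way to its second stop so that the bolt locks the rack in, and then press the start button down and let it come back up. Do it all by pushing with the fingertips: do not lift or tip the rack, and leave the vials and everything else on the bench undisturbed.

Things in the scene. Friction and masses are not known exactly. Their poses are not given: they have to be found in the camera images.
- mixer: rack mixer, a low machine fixed to the bench: deck 260 (x) x 320 (y) mm, its surface 60 mm above the origin. Origin at the centre of its underside, x to its rear (away from the robot), y to its left, z up; all offsets and x, y, z below are in this frame, in mm. A speed dial (38 wide, 20 tall, at x +95, y -115) does not turn
- channel_stop (a point): foot of the back stop, on the deck at x +100, y +60: the middle of the face that the rack must meet. From here the channel runs to the front (-x), where it is open, between two guide rails 14 mm high with inner faces 82 mm apart
- rack_mid (a point): centre of the black sample rack's body, 17 mm above its underside. The rack is loose, 0.3 to 0.6 kg, flat on the deck in the channel, 120 (x) x 76 (y) x 34 mm; tubes fixed in it reach 52 mm above the deck. Its front face is 60 mm in front (-x) of this point. It starts 45 to 65 mm short of the back stop; home, this point is at x +40, y +60, z +77
- lever_paddle (a point): point on the lever's upright black paddle, 35 mm above the deck, midway in x and y. Paddle 26 (x) x 12 (y) mm, from 9 to 55 mm above the deck, at x -31, starting near y -80; slides only along +y, towards the channel. A steel block at its foot (26 mm long in y, 3 to 18 mm above the deck) stands out 7 mm beyond the paddle on both sides
- lever (a joint): travel of the lever in m, growing towards +y: 0 open, 0.029 first detent (a sprung notch, only half-way), 0.050 second stop, the end of its travel (locked). It starts at 0 to 0.008. About 2 N slides it, 10 to 15 N takes it over the bumps just before and just after the first detent; it stays where it is left
- bolt_tip (a point): centre of the round end of the steel bolt, 10 mm thick, fixed to the lever 12 mm above the deck and running along y through a 26 mm tall guide block (x -31, y 0). At rest it ends inside the right-hand rail; sliding the lever brings it out across the channel, 6 mm clear in front of a rack that is home; otherwise it runs into the rack's side
- start_top (a point): top centre of the round black start push button, 28 mm in diameter, in a grey housing on the right of the deck, at x +35, y -110; it is pressed straight down
- start (a joint): travel of the start button in m: 0 released, 0.006 fully down (spring, about 5 N fully down)
- vial_a: amber glass vial with white cap, 25 mm diameter, 46 mm tall, standing loose on the mixer's deck near its front edge; origin under its centre. Not to be disturbed
- vial_b: the same kind of vial, standing loose on the deck near its rear edge; origin under its centre. Not to be disturbed
- cryobox: closed freezer box, 132 x 132 x 55 mm, on the bench to the left; origin under its centre. Not to be disturbed
- tube_block: white block of capped tubes, 90 x 200 x 96 mm, on the bench to the left; origin under its centre. Not to be disturbed
- bottle: white bottle, 70 mm diameter, 150 mm tall, on the bench to the right; origin under its centre. Not to be disturbed
- beaker: glass beaker, 72 mm diameter, 90 mm tall, on the bench to the right; origin under its centre. Not to be disturbed
- tip_box: pipette-tip box, 120 x 85 x 70 mm, on the bench to the right; origin under its centre. Not to be disturbed
Not all that is in view belongs to the job. Leave any red look-alike of the part that bears rack_mid alone.

How it is judged (in metres and radians):
On the way, in this order (a step that is already met when the one before it is completed fails the run):
1. the rack is pushed home against the back stop (x of rack_mid in the frame of mixer above 0.036 m and value of joint lever below 0.04 m), for 0.2 s.
2. the lever is at its second stop with the rack home (x of rack_mid in the frame of mixer above 0.036 m and value of joint lever above 0.046 m and value of joint start below 0.003 m), for 0.2 s.
3. the start button is pressed down with the rack locked (x of rack_mid in the frame of mixer above 0.036 m and value of joint lever above 0.046 m and value of joint start above 0.004 m), for 0.05 s.
At the end, for the whole second after the job is handed in: The rack lies flat and at rest within 4 mm of its home place against the back stop, the lever is within 4 mm of its second stop (travel over 46 mm), and the start button, pressed at least 4 mm after that, is up again (within 2 mm) (x of rack_mid in the frame of mixer above 0.036 m and z of rack_mid in the frame of mixer below 0.08 m and angle between rack_mid's own z axis and vertical below 0.05 rad and value of joint lever above 0.046 m and value of joint start below 0.002 m and linear speed of rack below 0.01 m/s); the robot touches nothing.
It fails at once if the rack is lifted (10 mm) or tipped (0.2 rad) (z of rack_mid in the frame of mixer above 0.087 m or angle between rack_mid's own z axis and vertical above 0.2 rad).
It fails at once if the start button is pressed (4 mm) before the rack is home and locked (value of joint start above 0.004 m and not (x of rack_mid in the frame of mixer above 0.036 m and value of joint lever above 0.044 m)).
It fails at once if a bystander is moved more than 20 mm or tipped ((distance of vial_a from where it was at the start of the episode above 0.02 m or angle between vial_a's own z axis and vertical above 0.3 rad) or (distance of vial_b from where it was at the start of the episode above 0.02 m or angle between vial_b's own z axis and vertical above 0.3 rad) or (distance of cryobox from where it was at the start of the episode above 0.02 m or angle between cryobox's own z axis and vertical above 0.3 rad) or (distance of tube_block from where it was at the start of the episode above 0.02 m or angle between tube_block's own z axis and vertical above 0.3 rad) or (distance of bottle from where it was at the start of the episode above 0.02 m or angle between bottle's own z axis and vertical above 0.3 rad) or (distance of beaker from where it was at the start of the episode above 0.02 m or angle between beaker's own z axis and vertical above 0.3 rad) or (distance of tip_box from where it was at the start of the episode above 0.02 m or angle between tip_box's own z axis and vertical above 0.3 rad)).
It also fails if it takes over 48 s, if anything falls off the work surface, if the arm or the gripper's body presses on something with over 40 N, if the wrist force passes 120 N, or if a joint passes its speed limit or range.

## Working session

There is one attempt and no reset: what is moved stays moved. The work goes in short steps, Python scripts to look and compute and a tool call to move; the robot and the scene stay as the last step left them, time stands still between calls to the robot, and variables do not carry over. Pictures are saved under pics/ and viewed, and the job is handed in when it is done.

Besides the shell and the picture viewer there is one more tool, called after "Emit:" in YAML: its name, and indented under it one key for each argument. move_arm: Moves the arm, as the interface text tells. Its arguments: {"type":"object","properties":{"steps":{"type":"array","items":{"type":"array","items":{"type":"number"}}}},"required":["steps"]}

```bash
mkdir -p pics; cat > h.py <<'E'
import numpy as np, cv2
from bench import readout, optics, workorder, nets
def proj(im,P):
    K=np.array([[im['fx'],0,im['cx']],[0,im['fy'],im['cy']],[0,0,1.]])
    p,_=cv2.projectPoints(np.array(P,float).reshape(-1,3),np.array(im['rvec'],float),np.array(im['tvec'],float),K,None)
    return p.reshape(-1,2)
def ray(im,uv):
    R,_=cv2.Rodrigues(np.array(im['rvec'],float)); t=np.array(im['tvec'],float).ravel()
    d=R.T@np.array([(uv[0]-im['cx'])/im['fx'],(uv[1]-im['cy'])/im['fy'],1.])
    return -R.T@t,d
def atz(im,uv,z):
    c,d=ray(im,uv); return c+d*(z-c[2])/d[2]
E
python3 - <<'E'
from h import *
s=readout.read_state();print({k:np.round(v,3) for k,v in s.items()})
for n in ("scene","top"):
    im=optics.get_image(n);cv2.imwrite(f"pics/{n}0.png",im['frame'])
    print(n,im['fx'],ray(im,(0,0))[0].round())
    for t in ("mixer","channel_stop","rack_mid","lever_paddle","bolt_tip","start_top","vial_a","cryobox","bottle","beaker","tip_box","tube_block"):
        print(t,[(np.round(d['uv'],1).tolist(),round(float(d['conf']),2)) for d in nets.tip_of(t,im)][:3])
print(readout.read_state()['clock'])
E
```

```text
{'clock': np.float64(0.0), 'joints': array([ 1.558e+00,  3.860e-01,  7.000e-03, -1.000e-03, -1.194e+00,
       -2.590e-01]), 'joint_vel': array([ 0.001, -0.   , -0.001,  0.   , -0.001,  0.001]), 'joint_efforts': array([-0.0000e+00, -3.9229e+01,  1.8840e+01,  4.1860e+00, -5.0000e-03,
       -0.0000e+00]), 'position': array([167.593, 601.506, 230.212]), 'ee_rot': array([ 0.991, -0.136, -0.   ,  0.001]), 'contact_force': array([ 0.315, -0.221,  0.123]), 'wrist_torque': array([-0.004,  0.012, -0.046]), 'gripper_width': np.float64(85.699)}
scene 414.02873666618757 [1293. -231.  782.]
mixer [([299.1, 255.4], 0.86)]
channel_stop [([335.2, 264.0], 0.91)]
rack_mid [([221.2, 195.7], 0.86), ([314.4, 220.4], 0.82)]
lever_paddle [([259.9, 228.5], 0.63)]
bolt_tip [([296.4, 226.4], 0.52), ([315.8, 222.0], 0.43)]
start_top [([259.5, 251.8], 0.5)]
vial_a [([300.1, 265.8], 0.61), ([266.7, 214.5], 0.58), ([447.5, 229.0], 0.22)]
cryobox [([298.3, 257.3], 0.64), ([404.6, 177.0], 0.6)]
bottle [([132.5, 328.4], 0.98)]
beaker [([118.6, 262.6], 0.94)]
tip_box [([115.9, 212.1], 0.78), ([447.3, 228.2], 0.25)]
tube_block [([445.8, 228.0], 0.93)]
top 427.8031478769981 [ 419.  -16. 1225.]
mixer [([259.6, 177.1], 0.94)]
channel_stop [([234.1, 136.6], 0.72)]
rack_mid [([311.0, 276.1], 0.96), ([238.4, 180.6], 0.65)]
lever_paddle [([286.9, 180.8], 0.7)]
bolt_tip [([256.0, 183.1], 0.7)]
start_top [([301.6, 156.7], 0.41)]
vial_a [([274.3, 210.0], 0.65), ([268.6, 143.9], 0.61)]
cryobox [([108.1, 248.2], 0.63), ([232.9, 134.9], 0.61)]
bottle []
beaker [([410.5, 215.4], 0.56), ([232.4, 136.6], 0.42)]
tip_box [([412.0, 291.7], 0.64)]
tube_block [([107.0, 162.6], 0.8), ([303.1, 159.7], 0.42)]
1.3
```

```bash
python3 - <<'E'
import cv2
a=cv2.imread("pics/top0.png");cv2.imwrite("pics/top0z.png",cv2.resize(a[90:310,190:350],None,fx=3.6,fy=2.7*1.0,interpolation=2) if 0 else cv2.resize(a[100:280,190:350],(530,597),interpolation=2))
b=cv2.imread("pics/scene0.png");cv2.imwrite("pics/scene0z.png",cv2.resize(b[150:330,190:430],(800,600),interpolation=2))
E
```

```text
(no output)
```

View pics/top0.png

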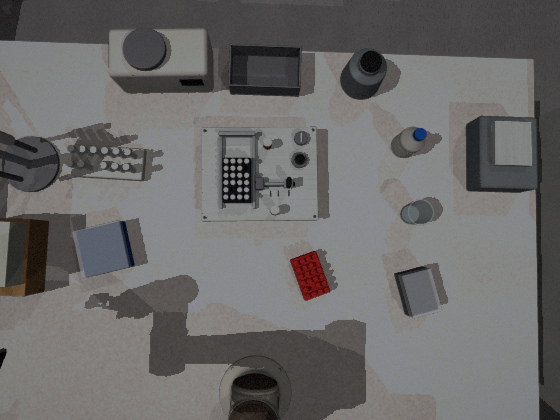

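View pics/scene0.png

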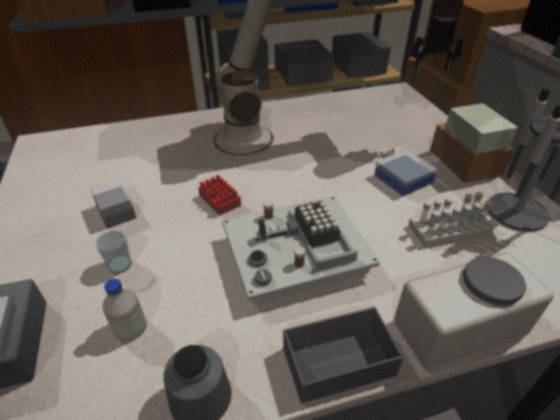

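```bash
ls pics
```

```text
scene0.png
scene0z.png
top0.png
top0z.png
```

View pics/scene0z.png

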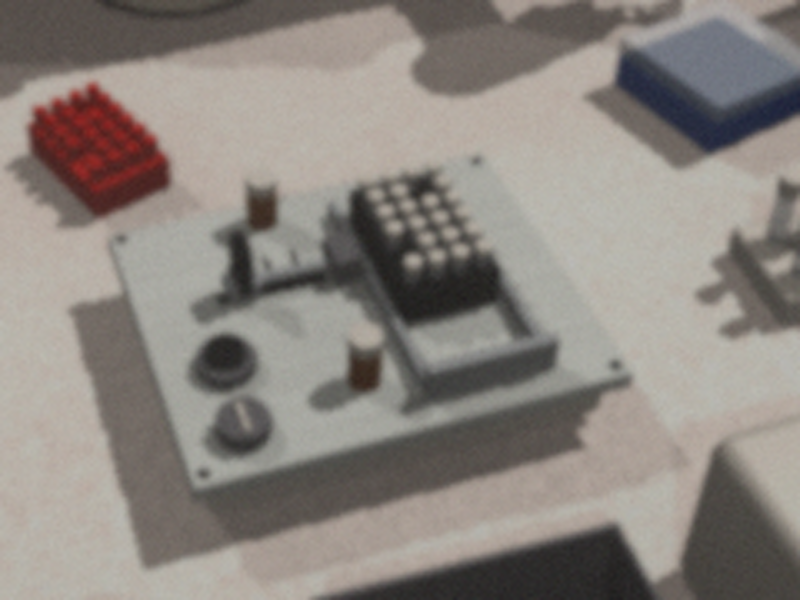

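View pics/top0z.png

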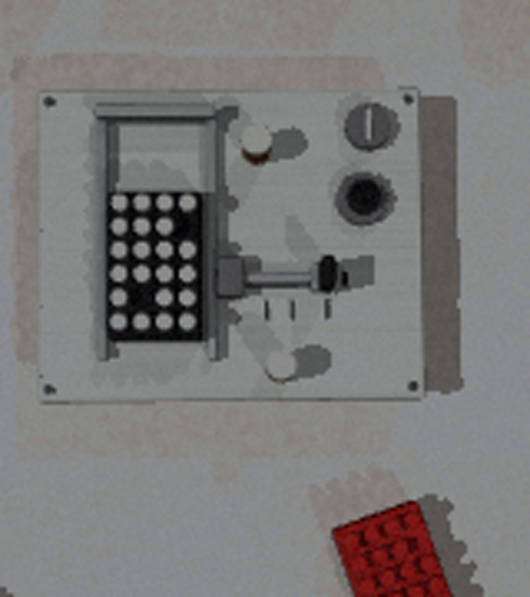

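```bash
cat > fit.py <<'E'
from h import *
from scipy.optimize import least_squares
im=optics.get_image("top"); sc=optics.get_image("scene")
for d,I in (("top",im),("scene",sc)):
    for s in nets.silhouettes("mixer",I)[:2]: print(d,s['conf'],s['extent'],s['region'].sum())
# screws guess
zs=np.array([(49,101),(408,98),(413,386),(49,390)],float)
uv=np.c_[190+zs[:,0]/3.3125,100+zs[:,1]/3.317]
ctop=np.c_[190+np.array([40,421,424,40])/3.3125,100+np.array([91,89,399,402])/3.317]
zz=np.array([(112,238),(475,160),(632,380),(197,492)],float)  # scene: FR,FL,RL,RR
cs=np.c_[190+zz[:,0]*.3,150+zz[:,1]*.3]
C={'RL':(130,160,60),'RR':(130,-160,60),'FR':(-130,-160,60),'FL':(-130,160,60)}
def T(p,P):
    c,s=np.cos(p[2]),np.sin(p[2]); P=np.array(P,float)
    return np.c_[c*P[:,0]-s*P[:,1]+p[0],s*P[:,0]+c*P[:,1]+p[1],P[:,2]]
Pt=[C[k] for k in('RL','RR','FR','FL')]; Ps=[C[k] for k in('FR','FL','RL','RR')]
for n,u in (('corner top',ctop),('screw',uv)): print(n,[atz(im,x,60).round(1).tolist() for x in u])
print('scene',[atz(sc,x,60).round(1).tolist() for x in cs])
f=lambda p,w=(1,1):np.r_[w[0]*(proj(im,T(p,Pt))-ctop).ravel(),w[1]*(proj(sc,T(p,Ps))-cs).ravel()]
for w in((1,0),(0,1),(1,1)):
    r=least_squares(f,[450,0,0],args=(w,));print(w,r.x.round(4),np.abs(r.fun).max().round(2))
np.save('pose.npy',r.x)
p=r.x
print('proj top',proj(im,T(p,[(100,60,60),(-31,-80,95),(35,-110,80),(0,0,0)])).round(1).tolist())
a=im['frame'].copy()
for q in proj(im,T(p,Pt)): cv2.circle(a,tuple(np.round(q).astype(int)),1,(0,0,255),-1)
cv2.imwrite('pics/top1z.png',cv2.resize(a[100:280,190:350],(530,597),interpolation=0))
b=sc['frame'].copy()
for q in proj(sc,T(p,Ps+[(100,60,60),(100,101,74),(100,19,74)])): cv2.circle(b,tuple(np.round(q).astype(int)),1,(0,0,255),-1)
cv2.imwrite('pics/scene1z.png',cv2.resize(b[150:330,190:430],(800,600),interpolation=0))
E
python3 fit.py
```

```text
top 0.68 [401.5, 197.7, 433.1, 227.3] 679
top 0.58 [200.3, 130.1, 317.3, 220.9] 9499
scene 0.74 [102.7, 280.7, 146.4, 340.8] 1830
scene 0.72 [224.0, 196.2, 381.1, 302.7] 9403
corner top [[725.6, 168.0, 60.0], [737.7, -150.0, 60.0], [478.3, -157.9, 60.0], [466.7, 157.7, 60.0]]
screw [[717.4, 160.2, 60.0], [729.7, -139.3, 60.0], [488.8, -148.6, 60.0], [476.7, 150.7, 60.0]]
scene [[492.7, -153.6, 60.0], [483.8, 151.4, 60.0], [739.2, 165.8, 60.0], [747.7, -144.9, 60.0]]
(1, 0) [6.020981e+02 4.439800e+00 3.660000e-02] 0.84
(0, 1) [6.138276e+02 5.949000e+00 4.010000e-02] 2.29
(1, 1) [6.072725e+02 5.813600e+00 3.870000e-02] 3.36
proj top [[237.5, 136.0], [289.5, 180.9], [299.9, 157.4], [259.8, 175.0]]
```

```bash
sleep 1
```

```text
(no output)
```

View pics/top1z.png

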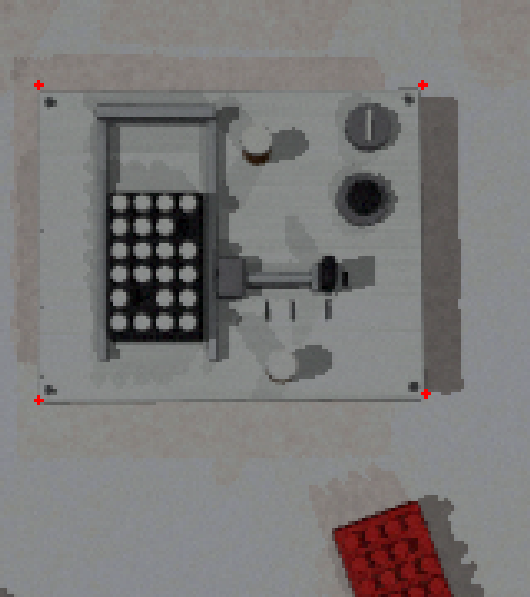

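View pics/scene1z.png

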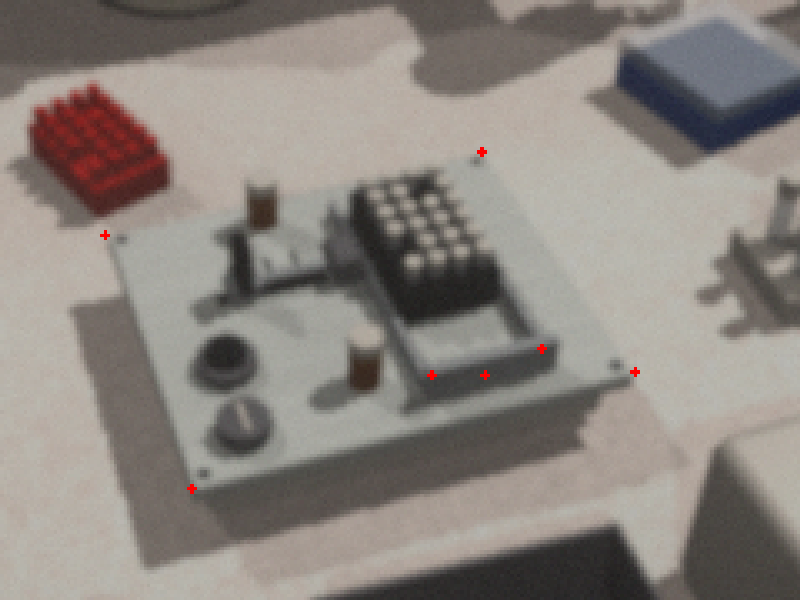

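```bash
python3 - <<'E'
from h import *
im=optics.get_image("top"); sc=optics.get_image("scene")
for I in(im,sc): print(I['cx'],I['cy'],I['fx'],I['fy'],proj(I,[(0,0,0),(0,0,60),readout.read_state()['position']]).round(1).tolist())
def tile(I,pts,fn,s=16,r=12):
    o=[]
    for u,v in pts:
        u,v=int(u),int(v); c=cv2.resize(I['frame'][v-r:v+r,u-r:u+r],(r*2*s,r*2*s),interpolation=0); o.append(c)
    cv2.imwrite(fn,np.vstack([np.hstack(o[:2]),np.hstack(o[2:])]))
tile(sc,[(222,221),(334,196),(380,263),(247,297)],'pics/sct.png',12)
tile(im,[(202,127),(317,127),(318,220),(202,221)],'pics/tot.png',12)
E
```

```text
272.5850841020934 210.42867264915475 427.8031478769981 427.8031478769981 [[255.3, 391.1], [254.7, 399.0], [-11.9, 344.5]]
274.8510798646255 210.98657709742685 414.02873666618757 414.02873666618757 [[242.4, 137.4], [241.3, 122.6], [430.2, 73.0]]
```

```bash
sleep 1
```

```text
(no output)
```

View pics/sct.png

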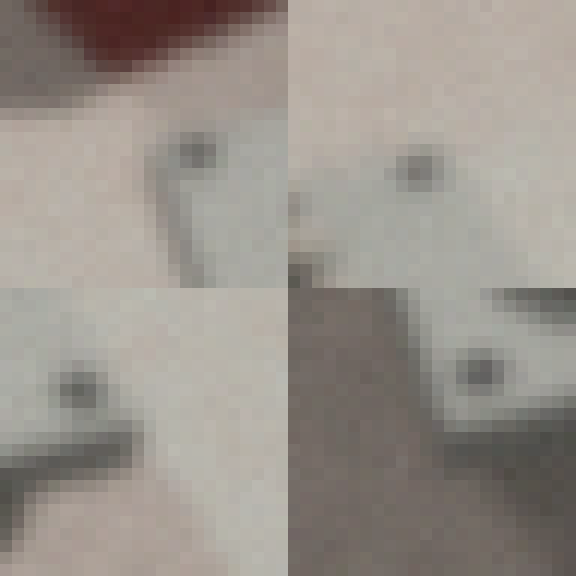

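View pics/tot.png

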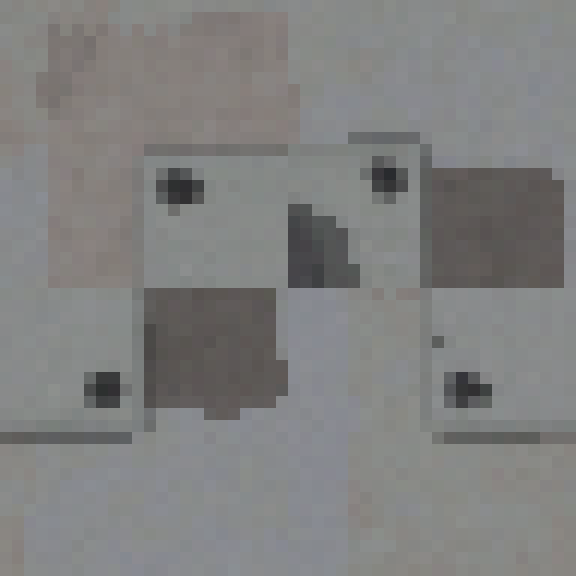

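```bash
cat > fit2.py <<'E'
from h import *
from scipy.optimize import least_squares
im=optics.get_image("top"); sc=optics.get_image("scene")
S=np.array([(225.9,221.2),(332.5,197.7),(374.2,258.8),(250.7,291.5)])
Tp=np.array([(314.25,216),(204.25,216.8),(204.5,130.2),(312.8,129.3)])
names=['FR','FL','RL','RR'];sg=np.array([(-1,-1),(-1,1),(1,1),(1,-1)])
for n,a,b in zip(names,S,Tp):
    c1,d1=ray(sc,a);c2,d2=ray(im,b)
    A=np.c_[d1,-d2];k=np.linalg.lstsq(A,c2-c1,rcond=None)[0]
    print(n,'scene@60',atz(sc,a,60)[:2].round(1),'top@60',atz(im,b,60)[:2].round(1),'tri',((c1+d1*k[0]+c2+d2*k[1])/2).round(1),'gap',np.linalg.norm(c1+d1*k[0]-c2-d2*k[1]).round(1))
def W(p):
    c,s=np.cos(p[2]),np.sin(p[2]);q=sg*[p[3],p[4]]
    return np.c_[c*q[:,0]-s*q[:,1]+p[0],s*q[:,0]+c*q[:,1]+p[1],np.full(4,p[5])]
for w in((1,0,1),(0,1,1),(1,1,1),(1,1,0)):
    f=lambda p:np.r_[w[0]*(proj(im,W(p))-Tp).ravel(),w[1]*(proj(sc,W(p))-S).ravel(),w[2]*50*(p[5]-60)]
    r=least_squares(f,[605,5,.038,120,150,60]);print(w,r.x.round(3),'res',r.fun[:16].round(1))
E
python3 fit2.py
```

```text
FR scene@60 [ 493.7 -147.8] top@60 [ 489.8 -147.4] tri [ 490.  -147.6   56.7] gap 0.4
FL scene@60 [482.6 151.8] top@60 [478.8 152.3] tri [479.1 153.1  56.9] gap 0.8
RL scene@60 [721.  161.1] top@60 [718. 161.] tri [718.9 161.9  57.5] gap 1.1
RR scene@60 [ 732.8 -137.9] top@60 [ 730.4 -138.2] tri [ 731.  -138.    57.9] gap 0.8
(1, 0, 1) [6.04242e+02 6.92300e+00 3.80000e-02 1.20032e+02 1.49836e+02 6.00000e+01] res [ 0.  -0.1  0.1  0.1 -0.1 -0.2 -0.   0.2 -0.  -0.  -0.  -0.  -0.  -0.
 -0.  -0. ]
(0, 1, 1) [6.07490e+02 6.85200e+00 3.90000e-02 1.19481e+02 1.49764e+02 6.00000e+01] res [ 0.  -0.   0.  -0.  -0.  -0.  -0.  -0.   0.1  0.1 -0.1 -0.1  0.  -0.
 -0.1  0. ]
(1, 1, 1) [6.05536e+02 7.04700e+00 3.90000e-02 1.20093e+02 1.49899e+02 6.00000e+01] res [ 0.  -0.6  0.  -0.3 -0.1 -0.6 -0.  -0.4 -0.  -0.6 -0.3 -0.6 -0.1 -0.4
 -0.2 -0.5]
(1, 1, 0) [6.04786e+02 7.39900e+00 3.90000e-02 1.20183e+02 1.50229e+02 5.72910e+01] res [-0.1 -0.2 -0.1  0.  -0.3 -0.1 -0.2  0.1  0.  -0.  -0.2 -0.1 -0.1  0.1
 -0.2  0.1]
```

```bash
cat >> h.py <<'E'
PO=np.array([605.5,7.0,0.0388])
def w2m(P):
    P=np.array(P,float);c,s=np.cos(PO[2]),np.sin(PO[2]);d=P[:2]-PO[:2]
    return np.array([c*d[0]+s*d[1],-s*d[0]+c*d[1],P[2]])
def m2w(P):
    c,s=np.cos(PO[2]),np.sin(PO[2]);return np.array([c*P[0]-s*P[1]+PO[0],s*P[0]+c*P[1]+PO[1],P[2]])
def st():
    s=readout.read_state();p=np.array(s['position'])
    from scipy.spatial.transform import Rotation as R
    x=R.from_quat(s['ee_rot']).as_matrix()
    print('t',round(float(s['clock']),2),'pos',p.round(1),'mix',w2m(p).round(1),'F',np.round(s['contact_force'],1),'toolx yaw',np.arctan2(x[1,0],x[0,0]).round(4),'tilt',np.arccos(-x[2,2]).round(4),'w',round(float(s['gripper_width']),1))
    return s
E
python3 - <<'E'
from h import *
st()
im=optics.get_image("top"); sc=optics.get_image("scene")
for n,z in (('rack_mid',77),('lever_paddle',95),('bolt_tip',72),('start_top',80),('vial_a',60),('vial_b',60),('channel_stop',60)):
    for I,l in((im,'top'),(sc,'scene')):
        print(n,l,[(w2m(atz(I,d['uv'],z)).round(0).tolist(),round(float(d['conf']),2)) for d in nets.tip_of(n,I)[:2]])
for n,z in(('cryobox',0),('tube_block',0)): print(n,[atz(sc,d['uv'],z).round(0) for d in nets.tip_of(n,sc)[:2]],[atz(im,d['uv'],z).round(0) for d in nets.tip_of(n,im)[:1]])
# top-zoom edge readings
z=lambda x,y:(190+x/3.3125-.5,100+y/3.317-.5)
print('rack front/back top edge z94',w2m(atz(im,z(155,341),94)),w2m(atz(im,z(155,193),94)))
print('paddle top z115',w2m(atz(im,z(328,273),115)),'dial z80',w2m(atz(im,z(370,126),80)),'button z85',w2m(atz(im,z(365,196),85)),'vial caps z106',w2m(atz(im,z(281,363),106)),w2m(atz(im,z(257,138),106)))
for P in((-125,60),(-150,60),(-31,-115),(35,-110)): print(P,m2w((*P,0)))
E
```

```text
t 1.7 pos [167.8 602.  231.3] mix [-414.3  611.6  231.3] F [-0.4  0.9  0.4] toolx yaw -0.2718 tilt 0.0 w 85.5
rack_mid top [([-271.0, -132.0, 77.0], 0.79), ([102.0, 64.0, 77.0], 0.73)]
rack_mid scene [([-25.0, 58.0, 77.0], 0.91), ([-217.0, -147.0, 77.0], 0.89)]
lever_paddle top [([-31.0, -75.0, 95.0], 0.74)]
lever_paddle scene [([-91.0, 348.0, 95.0], 0.69), ([-33.0, -86.0, 95.0], 0.67)]
bolt_tip top [([-24.0, 8.0, 72.0], 0.43), ([-17.0, -1.0, 72.0], 0.27)]
bolt_tip scene [([-33.0, 12.0, 72.0], 0.78)]
start_top top [([-203.0, 408.0, 80.0], 0.72), ([30.0, -119.0, 80.0], 0.62)]
start_top scene [([28.0, -108.0, 80.0], 0.56)]
vial_a top [([88.0, -28.0, 60.0], 0.62), ([-98.0, -42.0, 60.0], 0.47)]
vial_a scene [([79.0, -21.0, 60.0], 0.78), ([-103.0, -45.0, 60.0], 0.57)]
vial_b top [([88.0, -28.0, 60.0], 0.62), ([-98.0, -42.0, 60.0], 0.47)]
vial_b scene [([79.0, -21.0, 60.0], 0.78), ([-103.0, -45.0, 60.0], 0.57)]
channel_stop top [([92.0, 70.0, 60.0], 0.75), ([-14.0, -1.0, 60.0], 0.7)]
channel_stop scene [([113.0, 59.0, 60.0], 0.79), ([55.0, -19.0, 60.0], 0.42)]
cryobox [array([372., 447.,   0.]), array([ 512., -428.,    0.])] [array([384., 433.,   0.])]
tube_block [array([635., 431.,   0.])] [array([625., 434.,   0.])]
rack front/back top edge z94 [-85.20726966  60.52892272  94.        ] [34.41336689 59.98408509 94.        ]
paddle top z115 [-34.4920042 -77.5801324 115.       ] dial z80 [  91.43927728 -115.63866259   80.        ] button z85 [  32.47393817 -110.24489436   85.        ] vial caps z106 [-104.65715015  -39.88111392  106.        ] [ 75.95754271 -22.60411914 106.        ]
(-125, 60) [478.26666226  62.10605927   0.        ]
(-150, 60) [453.2854779   61.13630263   0.        ]
(-31, -115) [ 578.98421193 -109.11594629    0.        ]
(35, -110) [ 644.74058732 -101.55955189    0.        ]
```

Emit:
move_arm:
  steps:
    - [-1,18,-33,-2,0,0,0.06]
    - [-1,36,-66,-4,0,0,0.12]
    - [-1,54,-99,-6,0,0,0.18]
    - [-1,72,-132,-8,0,0,0.24]
    - [-1,90,-165,-10,0,0,0.31]

```text
clock: 3.12
position: [258.3, 435.4, 221.3]
ee_rot: [1.0, 0.021, 0.0, -0.0]
contact_force: [0.8, -0.5, 0.2]
gripper_width: 25.3
```

Emit:
move_arm:
  steps:
    - [-1,18,-33,-4,0,0,0]
    - [-1,36,-66,-8,0,0,0]
    - [-1,54,-99,-12,0,0,0]
    - [-1,72,-132,-16,0,0,0]
    - [-1,90,-165,-20,0,0,0]

```text
clock: 3.53
position: [348.3, 270.4, 201.6]
ee_rot: [1.0, 0.019, 0.0, -0.0]
contact_force: [0.8, 0.3, 0.3]
gripper_width: -0.2
```

Emit:
move_arm:
  steps:
    - [-1,18,-33,-2,0,0,0]
    - [-1,36,-66,-4,0,0,0]
    - [-1,54,-99,-6,0,0,0]
    - [-1,72,-132,-8,0,0,0]
    - [-1,90,-165,-10,0,0,0]

```text
clock: 3.95
position: [438.4, 105.4, 191.7]
ee_rot: [1.0, 0.019, 0.001, -0.0]
contact_force: [0.6, 0.5, -0.4]
gripper_width: -0.0
```

```bash
python3 -c "
from h import *
st()"
```

```text
t 3.95 pos [438.4 105.4 191.7] mix [-163.1  104.8  191.7] F [ 0.6  0.5 -0.4] toolx yaw 0.0386 tilt 0.0012 w -0.0
```

Emit:
move_arm:
  steps:
    - [-1,20,-20,-20,0,0,0]
    - [-1,42,-43,-40,0,0,0]
    - [-1,42,-43,-70,0,0,0]
    - [-1,42,-43,-100,0,0,0]
    - [-1,42,-43,-117,0,0,0]

```text
clock: 4.37
position: [478.5, 62.6, 71.6]
ee_rot: [1.0, 0.018, -0.002, 0.001]
contact_force: [0.6, 0.2, 0.7]
gripper_width: 0.2
```

```bash
python3 - <<'E'
from h import *
st()
sc=optics.get_image("scene");b=sc['frame']
cv2.imwrite("pics/s2.png",cv2.resize(b[100:310,190:430],(686,600),interpolation=2))
E
```

```text
t 4.37 pos [478.5  62.6  71.6] mix [-124.7   60.5   71.6] F [0.6 0.2 0.7] toolx yaw 0.0356 tilt 0.004 w 0.2
```

```bash
sleep 1
```

```text
(no output)
```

View pics/s2.png

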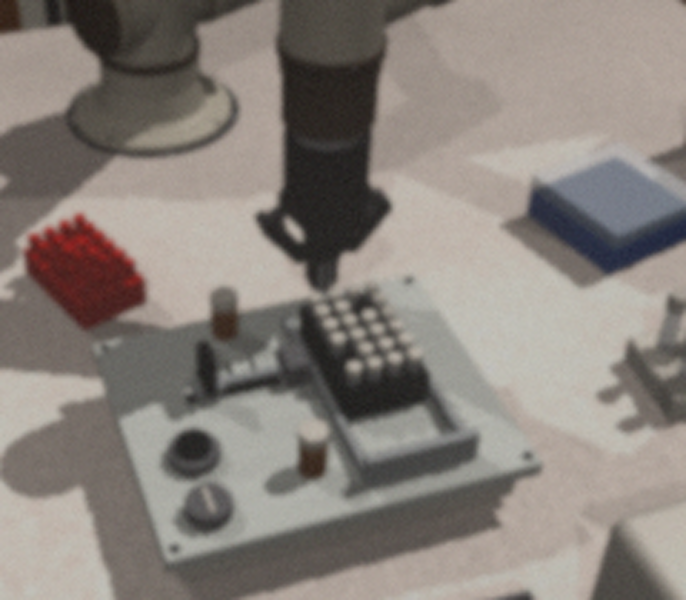

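Emit:
move_arm:
  steps:
    - [-1,6,0.2,0,0,0,0]
    - [-1,12,0.5,0,0,0,0]
    - [-1,17,0.7,0,0,0,0]
    - [-1,22,0.9,0,0,0,0]
    - [-1,27,1,0,0,0,0]

```text
clock: 4.83
position: [508.2, 65.6, 75.7]
ee_rot: [1.0, 0.019, 0.001, -0.001]
contact_force: [1.4, 0.0, 0.7]
gripper_width: 0.2
```

Emit:
move_arm:
  steps:
    - [-1,5,0.2,0,0,0,0]
    - [-1,10,0.4,0,0,0,0]
    - [-1,15,0.6,0,0,0,0]
    - [-1,20,0.8,0,0,0,0]
    - [-1,25,1,0,0,0,0]

```text
clock: 5.25
position: [531.9, 66.0, 74.3]
ee_rot: [1.0, 0.019, -0.0, 0.0]
contact_force: [-2.1, -0.8, 1.4]
gripper_width: 0.1
```

```bash
python3 - <<'E'
from h import *
st()
E
```

```text
t 5.25 pos [531.9  66.   74.3] mix [-71.2  61.8  74.3] F [-2.1 -0.8  1.4] toolx yaw 0.0381 tilt 0.0007 w 0.1
```

Emit:
move_arm:
  steps:
    - [-1,5,0.1,0,0,0,0]
    - [-1,10,0.2,0,0,0,0]
    - [-1,15,0.3,0,0,0,0]
    - [-1,20,0.5,0,0,0,0]
    - [-1,25,0.8,0,0,0,0]

```text
clock: 5.67
position: [557.2, 66.8, 74.3]
ee_rot: [1.0, 0.019, -0.0, 0.0]
contact_force: [-2.2, -0.2, 2.3]
gripper_width: 0.2
```

Emit:
move_arm:
  steps:
    - [-1,2,0.1,0,0,0,0]
    - [-1,4,0.2,0,0,0,0]
    - [-1,6,0.3,0,0,0,0]
    - [-1,8,0.4,0,0,0,0]
    - [-1,10,0.4,0,0,0,0]

```text
clock: 6.08
position: [566.9, 67.3, 74.2]
ee_rot: [1.0, 0.019, 0.0, -0.0]
contact_force: [-1.7, 0.0, 0.6]
gripper_width: -0.1
```

```bash
python3 - <<'E'
from h import *
st()
E
```

```text
t 6.08 pos [566.9  67.3  74.2] mix [-36.3  61.7  74.2] F [-1.7  0.   0.6] toolx yaw 0.0383 tilt 0.0 w -0.1
```

Emit:
move_arm:
  steps:
    - [-1,1,0,0,0,0,0]
    - [-1,2,0,0,0,0,0]
    - [-1,3,0,0,0,0,0]
    - [-1,4,0,0,0,0,0]
    - [-1,5,0,0,0,0,0]

```text
clock: 6.5
position: [571.8, 67.2, 74.2]
ee_rot: [1.0, 0.019, -0.0, -0.0]
contact_force: [-0.9, 0.5, -0.9]
gripper_width: -0.1
```

Emit:
move_arm:
  steps:
    - [-1,1,0,0,0,0,0]
    - [-1,2,0,0,0,0,0]
    - [-1,3,0,0,0,0,0]
    - [-1,3,0,0,0,0,0]

```text
clock: 6.83
position: [571.8, 67.0, 74.1]
ee_rot: [1.0, 0.019, -0.003, 0.0]
contact_force: [-9.5, 1.8, 4.7]
gripper_width: -0.1
```

Emit:
move_arm:
  steps:
    - [-1,0,0,0,0,0,0]
    - [-1,0,0,0,0,0,0]
    - [-1,-5,0,0,0,0,0]
    - [-1,-20,-0.8,0,0,0,0]
    - [-1,-45,-1.8,0,0,0,0]

```text
clock: 7.25
position: [532.5, 66.2, 74.8]
ee_rot: [1.0, 0.019, 0.003, -0.001]
contact_force: [0.6, 0.7, 0.1]
gripper_width: -0.0
```

Emit:
move_arm:
  steps:
    - [-1,0,0,25,0,0,0.1]
    - [-1,0,0,60,0,0,0.22]
    - [-1,0,0,90,0,0,0.34]
    - [-1,0,0,90,0,0,0.46]
    - [-1,0,0,90,0,0,0.58]

```text
clock: 7.67
position: [532.2, 66.3, 167.6]
ee_rot: [0.952, 0.307, 0.005, -0.0]
contact_force: [-0.7, -0.1, -0.4]
gripper_width: -0.1
```

```bash
python3 - <<'E'
from h import *
st()
sc=optics.get_image("scene");b=sc['frame']
for h in (94,):
  for P in ((100,60,60),(-20,22,94),(-20,98,94),(100,98,94),(100,22,94)):
    q=proj(sc,m2w(P))[0];print(P,q.round(1));cv2.circle(b,tuple(np.round(q).astype(int)),1,(0,0,255),-1)
cv2.imwrite("pics/s3.png",cv2.resize(b[100:310,190:430],(686,600),interpolation=0))
E
```

```text
t 7.67 pos [532.2  66.3 167.6] mix [-71.   62.1 167.6] F [-0.7 -0.1 -0.4] toolx yaw 0.6247 tilt 0.0091 w -0.1
(100, 60, 60) [335.2 261.4]
(-20, 22, 94) [302.  221.2]
(-20, 98, 94) [330.5 214.6]
(100, 98, 94) [351.7 247.5]
(100, 22, 94) [321.  255.3]
```

```bash
sleep 1
```

```text
(no output)
```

View pics/s3.png

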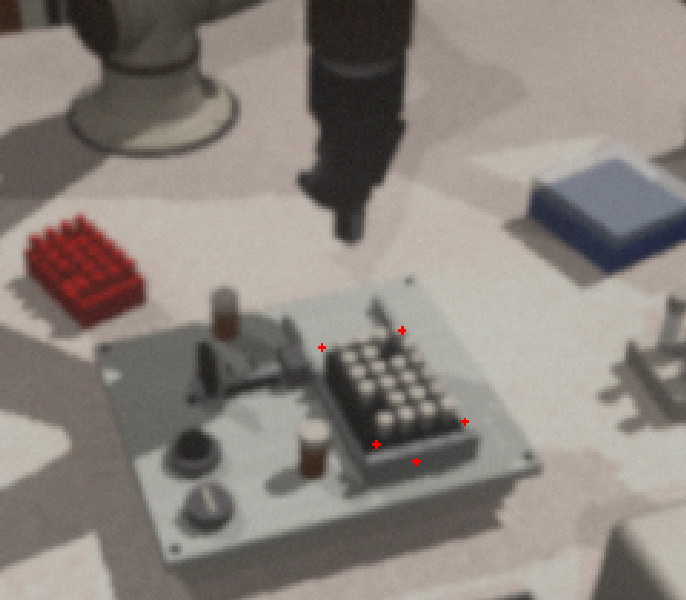

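```bash
python3 - <<'E'
from h import *
print(readout.read_state()['joints'].round(3)); print(m2w((-31,-118,0)),m2w((-31,-80,0)))
E
```

```text
[ 4.270e-01  2.890e-01 -3.110e-01  1.000e-03 -9.650e-01  1.772e+00]
[ 579.10058273 -112.11368841    0.        ] [577.62655264 -74.14228819   0.        ]
```

Emit:
move_arm:
  steps:
    - [-1,0,-15,0,0,0,-0.12]
    - [-1,5,-30,0,0,0,-0.24]
    - [-1,10,-45,0,0,0,-0.36]
    - [-1,15,-60,0,0,0,-0.48]
    - [-1,20,-75,0,0,0,-0.6]

```text
clock: 8.13
position: [550.7, -10.2, 164.4]
ee_rot: [1.0, 0.005, 0.001, 0.0]
contact_force: [0.1, 0.1, 0.1]
gripper_width: -0.1
```

Emit:
move_arm:
  steps:
    - [-1,5,-15,0,0,0,-0.12]
    - [-1,10,-35,0,0,0,-0.24]
    - [-1,15,-55,0,0,0,-0.36]
    - [-1,20,-80,0,0,0,-0.48]
    - [-1,26,-103,0,0,0,-0.6]

```text
clock: 8.55
position: [576.5, -113.7, 164.4]
ee_rot: [0.957, -0.291, 0.001, -0.0]
contact_force: [-0.2, -0.3, 0.3]
gripper_width: -0.5
```

Emit:
move_arm:
  steps:
    - [-1,0,0,0,0,0,-0.12]
    - [-1,0,0,0,0,0,-0.24]
    - [-1,0,0,0,0,0,-0.36]
    - [-1,0,0,0,0,0,-0.48]
    - [-1,0,0,0,0,0,-0.6]

```text
clock: 8.97
position: [576.5, -112.9, 164.2]
ee_rot: [0.828, -0.561, 0.001, -0.0]
contact_force: [-0.3, -0.0, 0.8]
gripper_width: -0.1
```

Emit:
move_arm:
  steps:
    - [-1,0,0,0,0,0,-0.12]
    - [-1,0,0,0,0,0,-0.24]
    - [-1,0,0,0,0,0,-0.36]
    - [-1,0,0,0,0,0,-0.36]

```text
clock: 9.3
position: [576.4, -112.7, 164.3]
ee_rot: [0.716, -0.698, 0.001, -0.0]
contact_force: [0.1, -0.3, 0.5]
gripper_width: -0.5
```

```bash
python3 - <<'E'
from h import *
st()
E
```

```text
t 9.3 pos [ 576.4 -112.7  164.3] mix [ -33.7 -118.4  164.3] F [ 0.1 -0.3  0.5] toolx yaw -1.5458 tilt 0.0014 w -0.5
```

Emit:
move_arm:
  steps:
    - [-1,2,-3,-20,0,0,0.014]
    - [-1,2,-3,-40,0,0,0.014]
    - [-1,2,-3,-60,0,0,0.014]
    - [-1,2,-3,-70,0,0,0.014]

```text
clock: 9.63
position: [576.7, -115.6, 91.9]
ee_rot: [0.722, -0.691, -0.001, 0.001]
contact_force: [0.0, -0.2, -1.0]
gripper_width: 0.2
```

```bash
python3 - <<'E'
from h import *
st()
sc=optics.get_image("scene");b=sc['frame']
cv2.imwrite("pics/s4.png",cv2.resize(b[120:310,190:390],(632,600),interpolation=2))
b=optics.get_image("top")['frame']
cv2.imwrite("pics/t4.png",cv2.resize(b[100:260,190:350],(600,600),interpolation=2))
E
```

```text
t 9.63 pos [ 576.7 -115.6   91.9] mix [ -33.5 -121.4   91.9] F [ 0.  -0.2 -1. ] toolx yaw -1.5269 tilt 0.0029 w 0.2
```

```bash
sleep 1
```

```text
(no output)
```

View pics/s4.png

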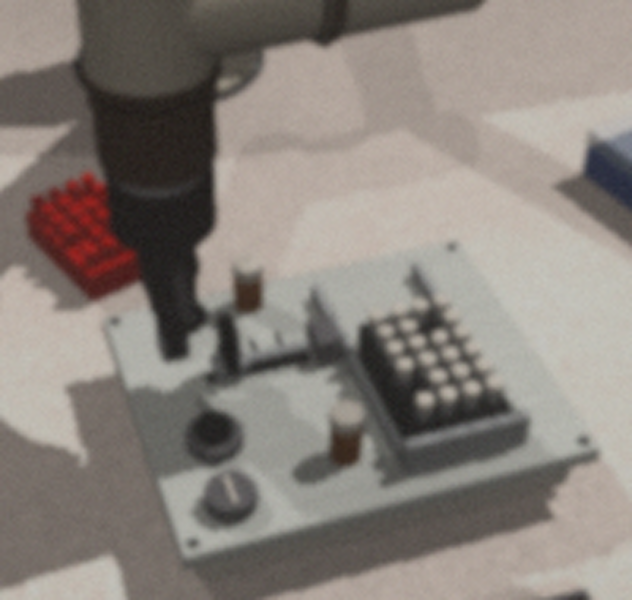

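View pics/t4.png

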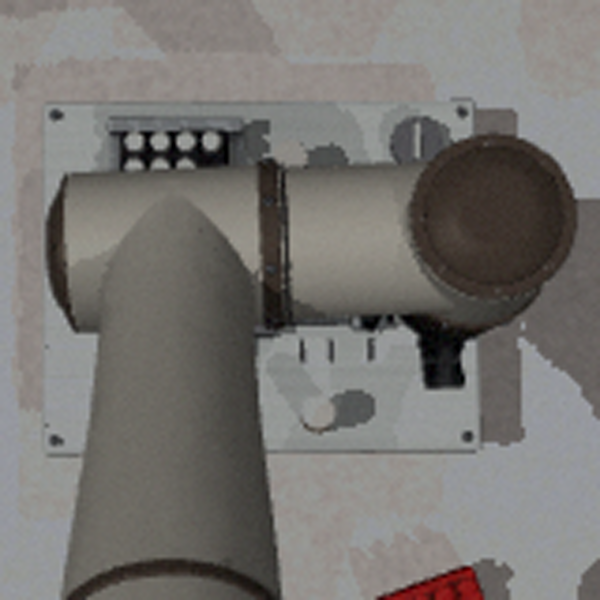

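Emit:
move_arm:
  steps:
    - [-1,0,5,0,0,0,0]
    - [-1,0,10,0,0,0,0]
    - [-1,-1,15,0,0,0,0]
    - [-1,-1,20,0,0,0,0]
    - [-1,-1,25,0,0,0,0]

```text
clock: 10.15
position: [577.1, -89.8, 95.2]
ee_rot: [0.722, -0.692, 0.001, -0.001]
contact_force: [0.1, -1.7, -0.2]
gripper_width: -0.1
```

Emit:
move_arm:
  steps:
    - [-1,0,3,0,0,0,0]
    - [-1,0,6,0,0,0,0]
    - [-1,0,9,0,0,0,0]
    - [-1,0,12,0,0,0,0]
    - [-1,-0.5,15,0,0,0,0]

```text
clock: 10.57
position: [576.7, -75.5, 94.5]
ee_rot: [0.722, -0.692, 0.0, -0.0]
contact_force: [1.3, -5.2, 0.8]
gripper_width: -0.2
```

```bash
python3 - <<'E'
from h import *
st()
E
```

```text
t 10.57 pos [576.7 -75.5  94.5] mix [-32.  -81.3  94.5] F [ 1.3 -5.2  0.8] toolx yaw -1.5278 tilt 0.0011 w -0.2
```

Emit:
move_arm:
  steps:
    - [-1,0,3,0,0,0,0]
    - [-1,0,6,0,0,0,0]
    - [-1,0,9,0,0,0,0]
    - [-1,-0.5,12,0,0,0,0]
    - [-1,-0.5,15,0,0,0,0]

```text
clock: 10.98
position: [575.8, -61.0, 94.4]
ee_rot: [0.722, -0.692, 0.0, 0.0]
contact_force: [2.8, -11.7, -1.7]
gripper_width: -0.1
```

Emit:
move_arm:
  steps:
    - [-1,0,2,0,0,0,0]
    - [-1,0,4,0,0,0,0]
    - [-1,0,6,0,0,0,0]
    - [-1,0,8,0,0,0,0]
    - [-1,-0.5,10,0,0,0,0]

```text
clock: 11.4
position: [575.4, -50.6, 94.3]
ee_rot: [0.722, -0.692, 0.0, -0.0]
contact_force: [0.6, -3.2, 0.3]
gripper_width: -0.1
```

```bash
python3 - <<'E'
from h import *
st()
E
```

```text
t 11.4 pos [575.4 -50.6  94.3] mix [-32.3 -56.4  94.3] F [ 0.6 -3.2  0.3] toolx yaw -1.528 tilt 0.0005 w -0.1
```

Emit:
move_arm:
  steps:
    - [-1,0,2,0,0,0,0]
    - [-1,0,4,0,0,0,0]
    - [-1,0,6,0,0,0,0]
    - [-1,-0.5,8,0,0,0,0]

```text
clock: 11.73
position: [574.9, -42.0, 94.3]
ee_rot: [0.722, -0.692, 0.0, -0.0]
contact_force: [0.7, -1.4, 0.4]
gripper_width: -0.1
```

Emit:
move_arm:
  steps:
    - [-1,0,1,0,0,0,0]
    - [-1,0,2,0,0,0,0]
    - [-1,0,3,0,0,0,0]
    - [-1,0,3,0,0,0,0]

```text
clock: 12.07
position: [574.8, -41.4, 94.3]
ee_rot: [0.722, -0.692, 0.001, 0.001]
contact_force: [3.0, -10.2, 0.0]
gripper_width: 0.0
```

Emit:
move_arm:
  steps:
    - [-1,0,2,0,0,0,0]
    - [-1,0,4,0,0,0,0]
    - [-1,0,4,0,0,0,0]
    - [-1,0,4,0,0,0,0]

```text
clock: 12.4
position: [574.7, -41.1, 94.4]
ee_rot: [0.722, -0.692, 0.002, 0.003]
contact_force: [5.3, -24.1, -3.0]
gripper_width: -0.4
```

Emit:
move_arm:
  steps:
    - [-1,0,-6,0,0,0,0]
    - [-1,0,-15,0,0,0,0]
    - [-1,1,-40,0,0,0,0]
    - [-1,1,-60,15,0,0,0]
    - [-1,1,-70,45,0,0,0]

```text
clock: 12.82
position: [572.5, -106.5, 135.6]
ee_rot: [0.722, -0.692, -0.004, 0.003]
contact_force: [0.3, 0.4, 0.6]
gripper_width: -0.4
```

```bash
python3 - <<'E'
from h import *
st()
sc=optics.get_image("scene");b=sc['frame']
for n,z in(('lever_paddle',95),('bolt_tip',72),('start_top',80)): print(n,[(w2m(atz(sc,d['uv'],z)).round(0),round(float(d['conf']),2)) for d in nets.tip_of(n,sc)[:2]])
cv2.imwrite("pics/s5.png",cv2.resize(b[170:310,210:390],(771,600),interpolation=2))
print(m2w((35,-110,0)))
E
```

```text
t 12.82 pos [ 572.5 -106.5  135.6] mix [ -37.4 -112.1  135.6] F [0.3 0.4 0.6] toolx yaw -1.5296 tilt 0.0102 w -0.4
lever_paddle [(array([-35., -34.,  95.]), 0.72), (array([63., 54., 95.]), 0.37)]
bolt_tip []
start_top [(array([ 99., 360.,  80.]), 0.53), (array([  22., -105.,   80.]), 0.52)]
[ 644.74058732 -101.55955189    0.        ]
```

```bash
sleep 1
```

```text
(no output)
```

View pics/s5.png

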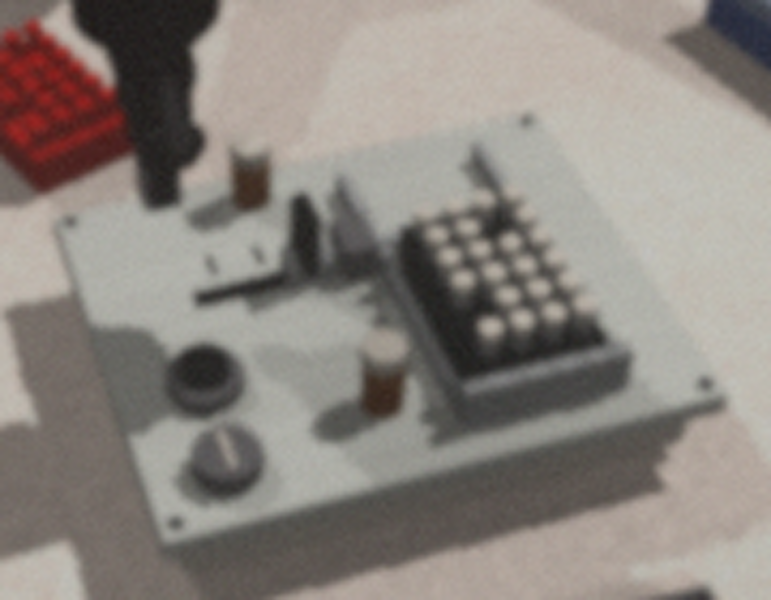

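Emit:
move_arm:
  steps:
    - [-1,20,1,0,0,0,0]
    - [-1,45,3,0,0,0,0]
    - [-1,69,4,0,0,0,0]
    - [-1,69,4,0,0,0,0]

```text
clock: 13.35
position: [647.7, -100.3, 137.4]
ee_rot: [0.723, -0.691, 0.0, -0.0]
contact_force: [1.1, -0.3, 0.1]
gripper_width: 0.1
```

```bash
python3 - <<'E'
from h import *
st()
sc=optics.get_image("scene")
for z in(75,80,85,90): print(z,proj(sc,m2w((35,-110,z))).round(1))
E
```

```text
t 13.35 pos [ 647.7 -100.3  137.4] mix [  38.  -108.8  137.4] F [ 1.1 -0.3  0.1] toolx yaw -1.5261 tilt 0.0001 w 0.1
75 [[257.  254.7]]
80 [[256.9 253.2]]
85 [[256.8 251.7]]
90 [[256.7 250.2]]
```

Emit:
move_arm:
  steps:
    - [-1,-1.5,-0.5,-15,0,0,0]
    - [-1,-3,-1,-30,0,0,0]
    - [-1,-3,-1,-40,0,0,0]
    - [-1,-3,-1,-43,0,0,0]
    - [-1,-3,-1,-43,0,0,0]

```text
clock: 13.82
position: [640.6, -102.3, 94.9]
ee_rot: [0.722, -0.692, -0.001, 0.001]
contact_force: [-0.6, -0.2, 0.7]
gripper_width: -0.1
```

Emit:
move_arm:
  steps:
    - [-1,0,0,-2,0,0,0]
    - [-1,0,0,-4,0,0,0]
    - [-1,0,0,-6,0,0,0]
    - [-1,0,0,-6,0,0,0]

```text
clock: 14.15
position: [641.7, -102.5, 90.4]
ee_rot: [0.722, -0.692, 0.0, -0.0]
contact_force: [0.0, 0.6, 0.3]
gripper_width: -0.0
```

Emit:
move_arm:
  steps:
    - [-1,2,1,-2,0,0,0]
    - [-1,2,1,-4,0,0,0]
    - [-1,2,1,-6,0,0,0]
    - [-1,2,1,-6,0,0,0]

```text
clock: 14.48
position: [643.5, -101.5, 83.7]
ee_rot: [0.722, -0.692, -0.0, 0.0]
contact_force: [0.1, 0.3, 0.1]
gripper_width: -0.4
```

Emit:
move_arm:
  steps:
    - [-1,0,0,-1,0,0,0]
    - [-1,0,0,-2,0,0,0]
    - [-1,0,0,-3,0,0,0]
    - [-1,0,0,-3,0,0,0]

```text
clock: 14.82
position: [643.8, -101.6, 81.5]
ee_rot: [0.722, -0.692, 0.0, 0.0]
contact_force: [-0.0, 0.7, 2.1]
gripper_width: -0.2
```

Emit:
move_arm:
  steps:
    - [-1,0,0,-1,0,0,0]
    - [-1,0,0,-2,0,0,0]
    - [-1,0,0,-3,0,0,0]
    - [-1,0,0,-3,0,0,0]

```text
clock: 15.15
position: [643.9, -101.6, 78.5]
ee_rot: [0.722, -0.692, 0.0, -0.0]
contact_force: [-0.8, 0.4, 3.8]
gripper_width: 0.1
```

Emit:
move_arm:
  steps:
    - [-1,0,0,-1,0,0,0]
    - [-1,0,0,-2,0,0,0]
    - [-1,0,0,-3,0,0,0]
    - [-1,0,0,-3,0,0,0]

```text
clock: 15.48
position: [643.9, -101.6, 76.1]
ee_rot: [0.722, -0.692, 0.0, -0.0]
contact_force: [-2.3, 0.1, 5.7]
gripper_width: -0.3
```

Emit:
move_arm:
  steps:
    - [-1,0,0,-1,0,0,0]
    - [-1,0,0,-2,0,0,0]
    - [-1,0,0,-3,0,0,0]
    - [-1,0,0,-3,0,0,0]

```text
clock: 15.82
position: [644.0, -101.6, 75.9]
ee_rot: [0.723, -0.691, 0.001, -0.0]
contact_force: [-7.3, 2.4, 18.2]
gripper_width: -0.1
```

Emit:
move_arm:
  steps:
    - [-1,0,0,3,0,0,0]
    - [-1,0,0,10,0,0,0]
    - [-1,0,0,30,0,0,0]
    - [-1,0,0,60,0,0,0]
    - [-1,0,0,90,0,0,0]

```text
clock: 16.23
position: [642.9, -101.5, 161.4]
ee_rot: [0.722, -0.692, -0.001, 0.001]
contact_force: [0.1, 0.6, 1.1]
gripper_width: -0.3
```

Emit:
move_arm:
  steps:
    - [-1,-20,-20,30,0,0,0]
    - [-1,-50,-40,50,0,0,0]
    - [-1,-80,-60,60,0,0,0]
    - [-1,-110,-80,60,0,0,0]
    - [-1,-110,-80,60,0,0,0]

```text
clock: 16.65
position: [529.1, -183.6, 223.1]
ee_rot: [0.721, -0.693, -0.001, -0.0]
contact_force: [-1.2, 0.9, 0.8]
gripper_width: -0.0
```

```bash
python3 - <<'E'
from h import *
st()
sc=optics.get_image("scene");b=sc['frame']
for n,z in(('lever_paddle',95),('rack_mid',77),('vial_a',60),('start_top',82)): print(n,[(w2m(atz(sc,d['uv'],z)).round(0),round(float(d['conf']),2)) for d in nets.tip_of(n,sc)[:2]])
cv2.imwrite("pics/s6.png",cv2.resize(b[170:310,210:390],(771,600),interpolation=2))
t=optics.get_image("top")['frame']
cv2.imwrite("pics/t6.png",cv2.resize(t[100:260,190:350],(600,600),interpolation=2))
E
```

```text
t 16.65 pos [ 529.1 -183.6  223.1] mix [ -83.7 -187.5  223.1] F [-1.2  0.9  0.8] toolx yaw -1.5318 tilt 0.0013 w -0.0
lever_paddle [(array([-30., -30.,  95.]), 0.62)]
rack_mid [(array([-202., -146.,   77.]), 0.86), (array([44., 60., 77.]), 0.6)]
vial_a [(array([-100.,  -38.,   60.]), 0.75), (array([ 82., -21.,  60.]), 0.7)]
start_top [(array([  37., -114.,   82.]), 0.4), (array([-40., -29.,  82.]), 0.24)]
```

```bash
sleep 1
```

```text
(no output)
```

View pics/s6.png

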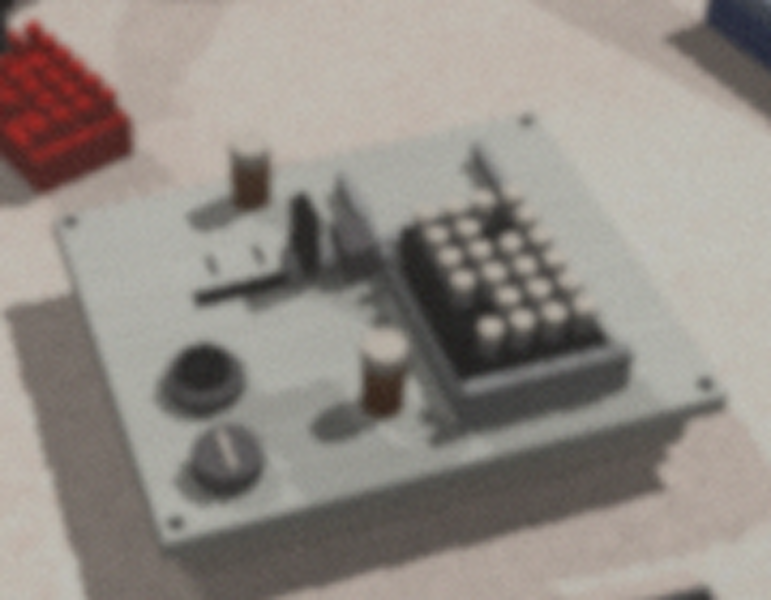

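View pics/t6.png

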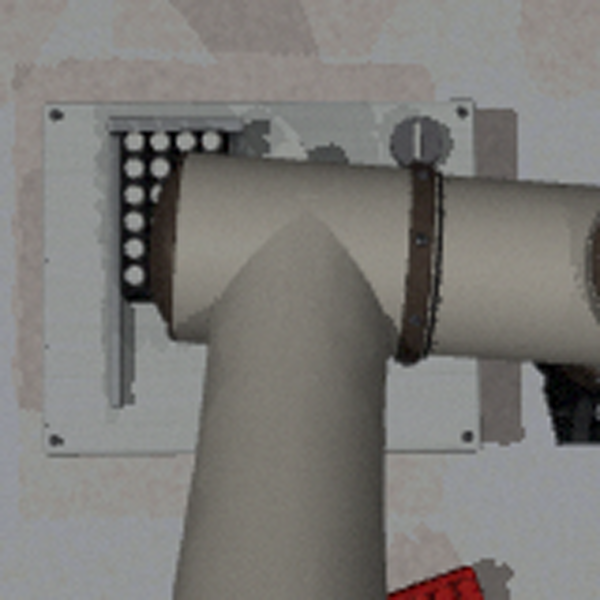

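```bash
python3 -c "
from h import *
st();print(workorder.job_done());st()"
```

```text
t 16.95 pos [ 534.6 -181.   221.6] mix [ -78.2 -185.1  221.6] F [0.4 0.6 1. ] toolx yaw -1.527 tilt 0.0008 w -0.1
the job is handed in; nothing more can be done
None
the job is handed in; nothing more can be done
```

I pushed the rack home, slid the lever to its second stop, pressed and released the start button, then handed the job in at about 17 s. No verdict was reported.

- **Rack:** I pushed with the shut fingertips until they would go no farther, at about 10 N. The fingertip position then matched the home place to within about 1 mm. The last pictures show the rack flush against the back stop, and the detector put its centre at x +44, y +60 (nominal +40, +60).
- **Lever:** It took about 12 N over a bump and then stopped hard at 24 N. From the fingertip position, the paddle was at about y -30 there. The last picture gives x -30, y -30, which is about 50 mm of travel from y -80.
- **Start button:** I felt contact at about z 82 mm. It bottomed at z 76 mm with 18 N, so it travelled about 6 mm. I then lifted clear, and in the last picture it looks up again.
- **Bystanders:** Vial_a was found within about 8 mm of its earlier estimates and vial_b within about 6 mm; both looked upright. I felt no unexpected contact, and the arm was well clear of everything at hand-in. I did not measure the other bystanders again.

**What disagreed:**
- The two cameras differed by about 3 mm in the mixer's x position, so I used the average; the contact positions fit it.
- The networks sometimes reported the red look-alike or other wrong things, which I dropped by position.
- The bolt tip was never seen in the locked position: the detector returned nothing in the one picture where I looked for it after sliding the lever. The lock therefore rests on the lever's position and the hard stop.

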